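# Fetch the pen blank from behind the finishes and load the pen press

### The arm

A 6-joint arm with a two-finger parallel gripper is mounted at the origin on the work surface. World frame = base frame: x ahead of the robot, y to its left, z up, the work surface at z = 0. Lengths are in m, angles in rad, forces in N, time in s.
With the tool pointing down it reaches from about 0.35 to 0.85 m from the base axis. Payload 8.1 kg.
Tool frame: the origin (TCP) lies on the centre line of the jaws, within the pads' length; the fingertips stand robot.tip_reach ahead of it and the grasp point (between the pads) lies 5 mm behind it (robot.tip_reach is the distance from the TCP to the fingertips, in m); z points along the fingers, y is the direction in which the jaws open and shut (so a half turn about z gives the same grasp; the last joint's range is limited). The gripper opens to 93 mm and grips with 3 to 60 N. Pads are 15 mm wide; open, the fingers measure 128 mm over their backs; the gripper's body (75 mm by 188 mm) begins 65 mm behind the grasp point.
Start: joints at [-1.42, 0.13, 1.488, -0, 1.523, -0.085], TCP at [0.14, -0.583, 0.233] pointing down, gripper open.
Joint ranges: [-2.96, 2.96], [-0.89, 2.26], [0.02, 2.5], [-1.34, 4.48], [0, 2.73], [-2.66, 2.66]. Speed limits (rad/s): [2.39, 2.39, 2.79, 3.14, 3.14, 3.14].

### API

Orientations are given as a rotation vector (axis times angle).
In Python, from plant import sensors, read_camera, robot gives the robot as it stands.
- The arm moves only by the tool play_rows, never from a script. Its argument "series" is a list that holds one entry, the list of rows, each a list of 5 numbers: the closure, from -1 (fully open) to 1 (shut), then the shift along the world's x, y, z in m, then the turn about the world's z in rad. A call has 1 to 8 rows; each row is the pose to reach, as a shift and turn from the pose commanded when the call began; what a row does not reach only later rows make up. A row lasts 1/10 s, in which the tool goes at most 50 mm and 8.59 degrees, less where a joint would pass 70% of its speed; a pose out of reach is approached as far as the arm can. A call with a gripper value outside its range is refused whole. The fingers move at their own pace and stop on an object; "force" is the grip in N (left out, the last holds). Time passes only in rows, so rows that repeat a pose let the fingers close. It gives the time, the measured TCP pose, the force and the opening at its end, in the units of the state.
- sensors.read_state(): the state, without advancing time (a new reading comes with each control period).
- read_camera(name): name is "scene" or "top"; returns a dict with "color" (384x512x3 uint8, red, green, blue), "range_z" (384x512 float32, m along the optical axis (not along the pixel's ray), 0 where there is no reading), "intrinsics" (3x3 intrinsics, pixels), "rvec" (rotation vector, rad) and "tvec" (3), from world to camera coordinates, as OpenCV has them. Camera axes: x right, y down, z forward; pixel columns grow to the right and rows downward; lengths in m; the calibration is good to about 2 mm. A picture is of the moment at which its call begins.
- robot.close_job(): hands the job in, once; it reports no verdict.
The state is a dict: "t": time; "q": joint angles; "dq": joint speeds; "joint_torque": joint torques, N m; "tool_pos": TCP position; "orientation": TCP orientation; "force": force on the tool from outside, world axes, zero at the start; "wrist_torque": the same for the moment, N m; "opening": finger opening in m.
Only numpy, scipy, OpenCV 4.12 (cv2) and the standard library are available. Lean on these libraries where they do the work, as an engineer would, in place of code of your own. Each camera call takes 0.05 s, during which the arm holds its last target.

### The job

The rosewood pen blank lies on the wooden finishing tray behind the glue bottle, the amber bottle and the metal can. First stand all three containers on the black rubber mat, then lay the blank centred along the cork strip of the pen press, between its two heads, and finally stand each container back upright on the very place on the tray where it stood at the start. Never tip a container over, and leave the tin, the cork sanding block and the little pot where they are.

Things in the scene. Friction and masses are not known exactly. Their poses are not given: they have to be found in the camera images.
- glue_center (a point): slim white plastic glue bottle, loose, standing on the tray: straight round body 34 mm in diameter up to 64 mm above its foot, then a cone nozzle, 95 mm high in all; the point is its centre, 47.5 mm above its foot; z is its axis, up
- amber_center (a point): amber glass bottle with a paper band and black cap, loose, standing on the tray: straight round body 50 mm in diameter up to 64 mm above its foot, then a shoulder and a cap 30 mm in diameter, 90 mm high in all; the point is its centre, 45 mm above its foot; z is its axis, up
- can_center (a point): plain bright metal can, loose, standing on the tray: straight round body 62 mm in diameter up to 80 mm above its foot, 84 mm high in all; the point is its centre, 42 mm above its foot; z is its axis, up
- blank_center (a point): dark red-brown rosewood pen blank, a square bar 24 x 24 x 130 mm with a brass tube end in each end face, loose, lying on the tray behind (on the far side from the robot of) the three containers, about 5 to 28 mm from them; the point is its centre, 12 mm above its underside; its length is along y, z up
- tray: fixed plywood finishing tray, 170 mm (x) by 300 mm (y), floor 12 mm above the table, with a low rail 22 mm high and 10 mm thick along each of its two short ends, open at front and back; origin under its centre at table height. Three cork rounds 68 mm in diameter, flush in the floor at x = -35 mm and y = -92, 0 and 92 mm, mark the places of the three containers (which stands on which changes from start to start)
- mat: fixed black rubber mat on the table, 170 mm (x) by 190 mm (y), 3 mm thick, empty at the start; origin under its centre at table height; the side area for the containers, left or right of the tray
- press_bed (a point): fixed dark steel pen press, base 300 x 80 x 28 mm with its length along x; the point is the centre of the top of the cork strip on its bed, 33 mm above the table. The strip is 160 mm long (x) by 44 mm wide (y); z up. A head stands over each end of the base, 60 mm wide and rising 45 mm above the strip, its inner face 87 mm from the point, with a steel ram 18 mm in diameter standing 7 mm out of it (so 160 mm between the rams); a black knob sits outside the +x head
- tin_center (a point): bystander, loose: flat round metal tin with brass lid, 64 mm in diameter, 30 mm high, on the table in front of the tray; the point is its centre. Not to be moved
- sander_center (a point): bystander, loose: cork sanding block, 40 x 70 x 25 mm, on the table in front of the tray; the point is its centre; long side along y. Not to be moved
- pot_center (a point): bystander, loose: little clear pot with white lid, 30 mm in diameter, 28 mm high, on a far corner of the tray past the end of the blank; the point is its centre. Not to be moved
Not all that is in view belongs to the job. What is shaped like the part that bears glue_center but blue or purple is not meant.

How it is judged:
By the outcome, as a careful person would: the job done as asked, in the order asked, and still so for the second after the job is handed in, with the robot touching nothing.
It also fails if it takes over 139 s, if anything falls off the work surface, if the arm or the gripper's body presses on something with over 40 N, if the wrist force passes 120 N, or if a joint passes its speed limit or range.

## Working session

There is one attempt and no reset: what is moved stays moved. The work goes in short steps, Python scripts to look and compute and a tool call to move; the robot and the scene stay as the last step left them, time stands still between calls to the robot, and variables do not carry over. Pictures are saved under pics/ and viewed, and the job is handed in when it is done.

Besides the shell and the picture viewer there is one more tool, called after "Call:" as name(argument=value, ...) on one line, values as JSON. play_rows: Moves the arm, as the interface text tells. Its arguments: {"type":"object","properties":{"series":{"type":"array","items":{"type":"array","items":{"type":"array","items":{"type":"number"}}}},"force":{"type":"number"}},"required":["series"]}

```bash
mkdir -p pics; ls; cat > h.py <<'E'
import numpy as np, cv2
from plant import sensors, read_camera, robot
def shot(name,fn):
    d=read_camera(name); cv2.imwrite('pics/%s.png'%fn,d['color'][:,:,::-1]); np.savez('pics/%s.npz'%fn,**d); return d
def ld(fn): return dict(np.load('pics/%s.npz'%fn))
def world(d):
    K=d['intrinsics'];R=cv2.Rodrigues(np.array(d['rvec'],float).reshape(3,1))[0];t=np.array(d['tvec'],float).reshape(3)
    z=d['range_z'];v,u=np.mgrid[:z.shape[0],:z.shape[1]]
    c=np.stack([(u-K[0,2])/K[0,0]*z,(v-K[1,2])/K[1,1]*z,z],-1)
    return (c-t)@R
E
python3 - <<'E'
from h import *
for n in('scene','top'):
    d=shot(n,n+'0');K=d['intrinsics'];R=cv2.Rodrigues(np.array(d['rvec'],float))[0];print(n,K,-R.T@np.array(d['tvec']).ravel())
s=sensors.read_state();print(s);print(robot.tip_reach)
E
```

```text
pics
scene [[349.70287574   0.         252.93600455]
 [  0.         349.70287574 196.56928175]
 [  0.           0.           1.        ]] [0.87206394 0.63587676 0.56939316]
top [[437.3266895    0.         258.24749033]
 [  0.         437.3266895  194.92327367]
 [  0.           0.           1.        ]] [ 0.37694375 -0.01222991  1.01707342]
{'t': 0.1, 'q': array([-1.42036363e+00,  1.31090864e-01,  1.48917860e+00, -1.33253101e-05,
        1.52298394e+00, -8.53682051e-02]), 'dq': array([-0.00065866, -0.0016783 , -0.00125707,  0.00129317,  0.00032484,
        0.00025942]), 'joint_torque': array([ 1.34260812e-03, -5.61341643e+01, -4.93094838e+01,  7.70488777e-02,
        2.90977734e-02, -7.21954984e-05]), 'tool_pos': array([ 0.14013493, -0.5829018 ,  0.23168469]), 'orientation': array([-3.11813502e+00, -3.69343481e-01,  1.05691482e-04]), 'force': array([ 0.52154592, -0.25420878,  0.45191979]), 'wrist_torque': array([ 0.01071772,  0.00286064, -0.00022515]), 'opening': 0.09307293656163905}
0.014
```

View pics/scene0.png

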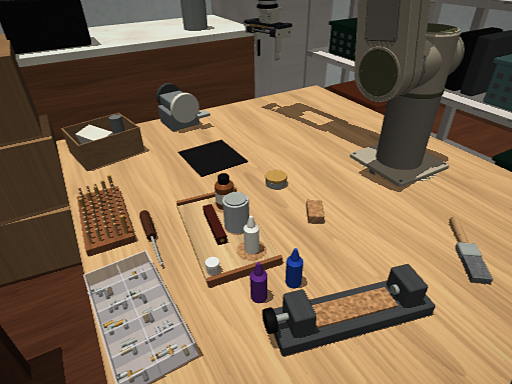

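View pics/top0.png

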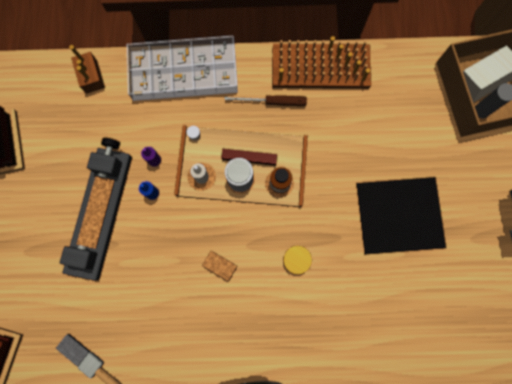

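The top view shows the white glue bottle at (199,175), the can at (239,174), the amber bottle at (281,180) and the blank at (249,157). The mat is at (401,215), the press at (97,210), the pot at (193,133), the tin at (297,260) and the sander at (219,265). There are three glue-shaped bottles: white at (199,175), blue at (149,190) and purple at (151,156). Only the white one, on the tray, fits. I'll confirm that in an enlarged crop.

```bash
python3 - <<'E'
from h import *
d=ld('top0');im=d['color'][:,:,::-1]
cv2.imwrite('pics/c1.png',cv2.resize(im[115:215,130:320],None,fx=4.2,fy=4.2,interpolation=cv2.INTER_CUBIC))
cv2.imwrite('pics/c2.png',cv2.resize(im[130:285,50:160],None,fx=3.8,fy=3.8,interpolation=cv2.INTER_CUBIC))
w=world(d)
for n,(u,v) in dict(glue=(199,174),can=(239,174),amber=(281,180),blank=(249,157),mat=(401,215),press=(97,210),pot=(193,133),tin=(297,260),sander=(219,265),trayfloor=(220,195),table=(330,300)).items(): print(n,w[v,u].round(4))
E
```

```text
glue [0.5956 0.1206 0.0789]
can [0.589  0.0318 0.096 ]
amber [ 0.5715 -0.058   0.1036]
blank [0.6418 0.0106 0.0384]
mat [ 0.5009 -0.3382  0.0061]
press [0.5291 0.3601 0.0332]
pot [0.7021 0.1393 0.0429]
tin [ 0.4037 -0.0905  0.0306]
sander [0.3977 0.0843 0.0242]
trayfloor [0.5591 0.081  0.0136]
table [ 0.313  -0.1635  0.0006]
```

View pics/c1.png

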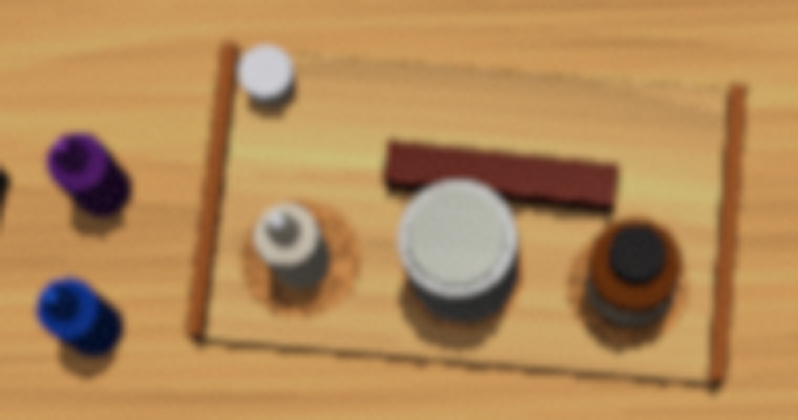

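View pics/c2.png

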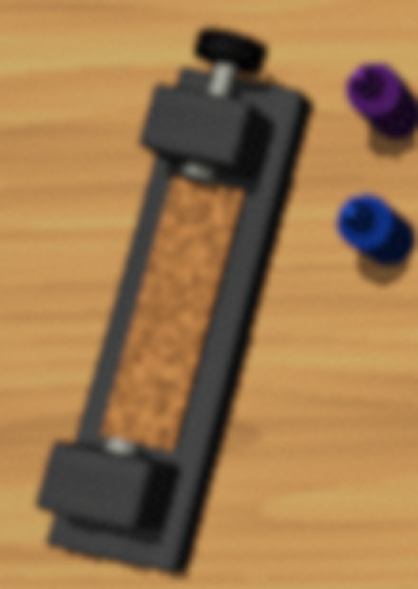

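```bash
cat >> h.py <<'E'
def ray(d,u,v,z):
    K=d['intrinsics'];R=cv2.Rodrigues(np.array(d['rvec'],float).reshape(3,1))[0];t=np.array(d['tvec'],float).reshape(3)
    c=-R.T@t; r=R.T@np.array([(u-K[0,2])/K[0,0],(v-K[1,2])/K[1,1],1]); return c+r*(z-c[2])/r[2]
def proj(d,P):
    return cv2.projectPoints(np.array(P,float).reshape(-1,3),np.array(d['rvec'],float),np.array(d['tvec'],float),d['intrinsics'],None)[0].reshape(-1,2)
def crop(d,fn,u0,u1,v0,v1,f):
    cv2.imwrite('pics/%s.png'%fn,cv2.resize(d['color'][v0:v1,u0:u1,::-1],None,fx=f,fy=f,interpolation=cv2.INTER_CUBIC))
E
python3 - <<'E'
from h import *
from scipy.optimize import least_squares
T=ld('top0');S=ld('scene0')
c=lambda x,y:((x+.5)/4.2-.5+130,(y+.5)/4.2-.5+115)
for n,x,y,z in [('can top',458,238,.096),('cap',638,252,.102),('glue body top',287,237,.076),('railL far',229,44,.022),('railL near',196,338,.022),('railR far',737,90,.022),('railR near',716,385,.022),
 ('bl1',388,142,.036),('bl2',618,166,.036),('bl3',613,211,.036),('pot',266,72,.04),('blue',70,310,.06),('purple',80,165,.06)]:
    print(n,ray(T,*c(x,y),z).round(4))
for nm,d in(('T',T),('S',S)):
    w=world(d).reshape(-1,3);ok=d['range_z'].ravel()>0
    for n,x,y,r,z0,z1 in [('glue',.593,.12,.017,.025,.074),('can',.585,.03,.031,.025,.088),('amber',.573,-.06,.025,.025,.072)]:
        m=ok&(np.hypot(w[:,0]-x,w[:,1]-y)<r+.008)&(w[:,2]>z0)&(w[:,2]<z1);p=w[m]
        f=least_squares(lambda q:np.hypot(p[:,0]-q[0],p[:,1]-q[1])-r,[x,y],loss='soft_l1',f_scale=.002)
        print(nm,n,m.sum(),f.x.round(4),np.abs(f.fun).mean())
c=lambda x,y:((x+.5)/3.8-.5+50,(y+.5)/3.8-.5+130)
for n,x,y in[('corkfarL',170,178),('farR',243,188),('nearL',103,437),('nearR',175,450)]: print(n,ray(T,*c(x,y),.033).round(4))
crop(S,'s1',165,290,165,290,6/1.0*.8); crop(S,'s2',255,445,255,360,4)
# mat
im=T['color'].astype(int);m=(im.sum(2)<60)[160:270,340:460]
k=cv2.minAreaRect(np.argwhere(m)[:,::-1].astype(np.float32));b=cv2.boxPoints(k)+[340,160]
print('mat',[ray(T,u,v,.003).round(3).tolist() for u,v in b])
E
```

```text
can top [0.595  0.0324 0.096 ]
cap [ 0.5835 -0.0596  0.102 ]
glue body top [0.603  0.1233 0.076 ]
railL far [0.7294 0.1636 0.022 ]
railL near [0.5603 0.1815 0.022 ]
railR far [ 0.6934 -0.123   0.022 ]
railR near [ 0.5258 -0.1036  0.022 ]
bl1 [0.6649 0.0729 0.036 ]
bl2 [ 0.6473 -0.0538  0.036 ]
bl3 [ 0.6219 -0.0502  0.036 ]
pot [0.7061 0.1398 0.04  ]
blue [0.5705 0.2413 0.06  ]
purple [0.6501 0.2373 0.06  ]
T glue 77 [0.6062 0.124 ] 0.0003520686500122642
T can 150 [0.5976 0.0328] 0.00023238240948981193
T amber 82 [ 0.5846 -0.0599] 0.00024165394068798753
S glue 82 [0.6036 0.1241] 0.0005030011142077886
S can 231 [0.5952 0.0331] 0.0006857938233546683
S amber 60 [ 0.5828 -0.0591] 0.0007295283922854965
corkfarL [0.6077 0.3692 0.033 ]
farR [0.6001 0.3245 0.033 ]
nearL [0.4517 0.4029 0.033 ]
nearR [0.4428 0.3599 0.033 ]
mat [[0.577, -0.244, 0.003], [0.588, -0.433, 0.003], [0.427, -0.43, 0.003], [0.417, -0.246, 0.003]]
```

View pics/s1.png

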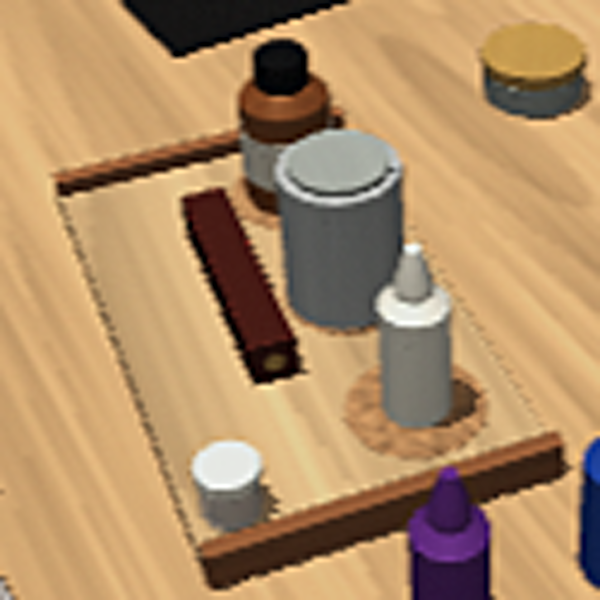

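View pics/s2.png

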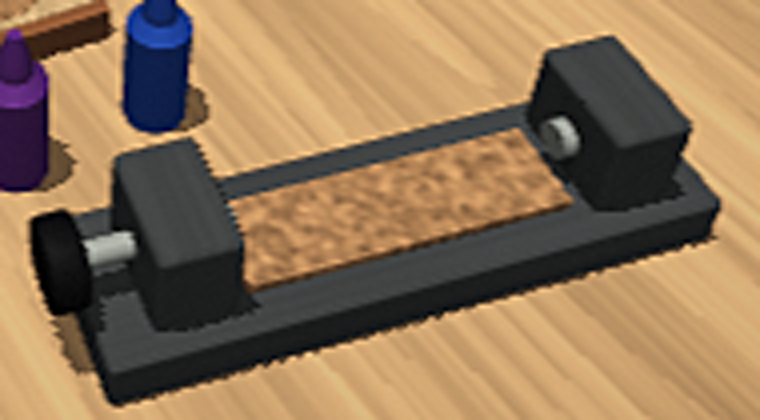

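Setup: white glue bottle at about (.604,.124), can (.5955,.033), amber bottle (.5836,-.0595). The spacings match the 92 mm cork rounds and the heights agree. In the crop, the blue and purple bottles stand off the tray, so the white one is meant. I'll take the amber bottle first.

Call:
play_rows(series=[[[-1,0.222,0.262,0,-0.353],[-1,0.222,0.262,0,-0.353],[-1,0.222,0.262,0,-0.353],[-1,0.222,0.262,0,-0.353],[-1,0.222,0.262,0,-0.353],[-1,0.222,0.262,0,-0.353],[-1,0.222,0.262,0,-0.353],[-1,0.222,0.262,0,-0.353]]], force=20)

```text
t: 0.9
tool_pos: [0.3649, -0.3174, 0.2324]
orientation: [-3.135, 0.175, -0.001]
force: [-0.6, -0.7, 0.7]
opening: 0.0927
```

Call:
play_rows(series=[[[-1,0.222,0.262,0,0],[-1,0.222,0.262,0,0],[-1,0.222,0.262,0,0],[-1,0.222,0.262,0,0],[-1,0.222,0.262,0,0],[-1,0.222,0.262,0,0],[-0.6,0.222,0.262,0,0],[-0.6,0.222,0.262,0,0]]])

```text
t: 1.7
tool_pos: [0.586, -0.0558, 0.2315]
orientation: [-3.135, 0.177, 0.001]
force: [-0.2, -0.4, -0.5]
opening: 0.0815
```

Call:
play_rows(series=[[[-0.6,0,0,0,0],[-0.6,0,0,0,0],[-0.6,0,0,0,0],[-0.6,0,0,0,0]]])

```text
t: 2.1
tool_pos: [0.5838, -0.0606, 0.2329]
orientation: [3.136, -0.187, 0.001]
force: [0.2, -0.4, 0.5]
opening: 0.0745
```

```bash
python3 - <<'E'
from h import *
d=shot('scene','s2a'); crop(d,'s2a',165,290,130,290,4)
E
```

```text
(no output)
```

View pics/s2a.png

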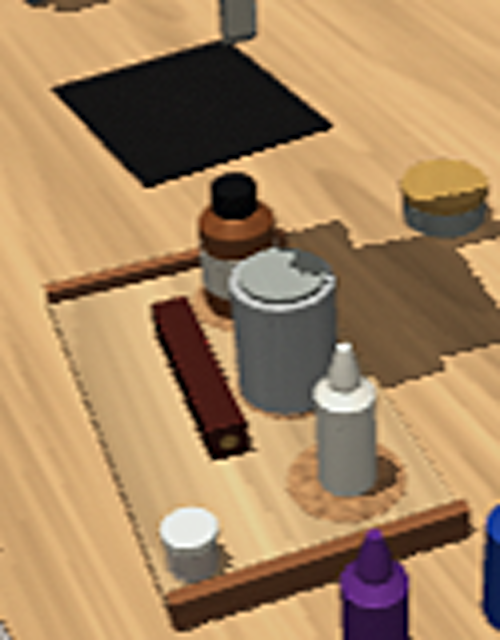

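The crop shows the gripper's shadow to the right of the amber bottle and nothing has been disturbed. Going down.

Call:
play_rows(series=[[[-0.6,0,0.001,-0.04,0],[-0.6,0,0.001,-0.08,0],[-0.6,0,0.001,-0.12,0],[-0.6,0,0.001,-0.15,0],[-0.6,0,0.001,-0.17,0],[-0.6,0,0.001,-0.176,0],[-0.6,0,0.001,-0.176,0],[-0.6,0,0.001,-0.176,0]]])

```text
t: 2.95
tool_pos: [0.5852, -0.0588, 0.0583]
orientation: [3.136, -0.185, 0.003]
force: [0.2, 0.4, -0.2]
opening: 0.0747
```

Call:
play_rows(series=[[[-0.2,0,0,0,0],[-0.1,0,0,0,0],[0,0,0,0,0],[0.1,0,0,0,0],[1,0,0,0,0],[1,0,0,0,0],[1,0,0,0,0],[1,0,0,0,0]]], force=25)

```text
t: 3.75
tool_pos: [0.5846, -0.0584, 0.0573]
orientation: [3.136, -0.184, 0.001]
force: [-1.7, 1.4, 5.2]
opening: 0.0493
```

Call:
play_rows(series=[[[1,0,0,0.01,0],[1,0,0,0.03,0],[1,0,0,0.06,0],[1,0,0,0.09,0],[1,0,0,0.11,0],[1,0,0,0.12,0],[1,0,0,0.12,0],[1,0,0,0.12,0]]])

```text
t: 4.55
tool_pos: [0.5835, -0.0583, 0.1754]
orientation: [-3.136, 0.184, 0.003]
force: [0.0, 0.2, -1.4]
opening: 0.0492
```

```bash
python3 - <<'E'
from h import *
d=shot('scene','s3'); crop(d,'s3',165,290,100,290,3.1)
print(sensors.read_state()['force'])
E
```

```text
[-0.28089387  0.28492151 -2.34926076]
```

View pics/s3.png

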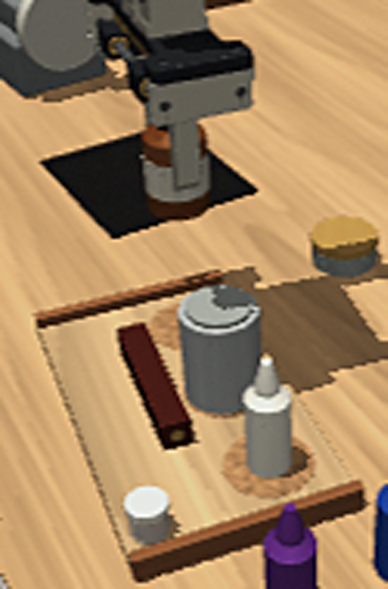

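The amber bottle is held upright and the tray is undisturbed. Moving it to the mat.

Call:
play_rows(series=[[[1,-0.002,-0.02,0,0],[1,-0.006,-0.06,0,0],[1,-0.011,-0.105,0,0],[1,-0.016,-0.153,0,0],[1,-0.021,-0.2,0,0],[1,-0.026,-0.25,0,0],[1,-0.031,-0.3,0,0],[1,-0.034,-0.332,0,0]]])

```text
t: 5.4
tool_pos: [0.5482, -0.3933, 0.1742]
orientation: [-3.135, 0.187, 0.004]
force: [0.4, 0.3, -1.4]
opening: 0.0494
```

Call:
play_rows(series=[[[1,0,0,0,0],[1,0,0,-0.04,0],[1,0,0,-0.08,0],[1,0,0,-0.11,0],[1,0,0,-0.12,0],[1,0,0,-0.125,0],[1,0,0,-0.127,0],[1,0,0,-0.128,0]]])

```text
t: 6.2
tool_pos: [0.5514, -0.3911, 0.0506]
orientation: [3.135, -0.184, 0.004]
force: [-0.3, -0.1, -1.4]
opening: 0.0495
```

Call:
play_rows(series=[[[1,0,0,0,0],[1,0,0,0,0]]])

```text
t: 6.4
tool_pos: [0.5509, -0.391, 0.0502]
orientation: [3.135, -0.184, 0.003]
force: [-0.8, 0.5, -1.3]
opening: 0.0496
```

Call:
play_rows(series=[[[1,0,0,-0.001,0],[1,0,0,-0.0022,0],[1,0,0,-0.0022,0]]])

```text
t: 6.7
tool_pos: [0.5507, -0.3908, 0.0483]
orientation: [3.135, -0.184, 0.002]
force: [-3.1, 2.1, 6.8]
opening: 0.0495
```

Contact is made (6.8 N), so I'll release and rise.

Call:
play_rows(series=[[[0.3,0,0,0,0],[-0.3,0,0,0,0],[-0.6,0,0,0,0],[-0.6,0,0,0,0],[-0.6,0,0,0,0],[-0.6,0,0,0.04,0],[-0.6,0,0,0.085,0],[-0.6,0,0,0.13,0]]])

```text
t: 7.5
tool_pos: [0.5497, -0.39, 0.1771]
orientation: [-3.135, 0.184, 0.002]
force: [0.2, 0.0, 1.0]
opening: 0.0742
```

Call:
play_rows(series=[[[-0.75,0.045,0.423,0.03,0],[-0.75,0.045,0.423,0.03,0],[-0.75,0.045,0.423,0.03,0],[-0.75,0.045,0.423,0.03,0],[-0.75,0.045,0.423,0.03,0],[-0.75,0.045,0.423,0.03,0],[-0.75,0.045,0.423,0.03,0],[-0.75,0.045,0.423,0.03,0]]])

```text
t: 8.3
tool_pos: [0.5923, 0.0084, 0.2048]
orientation: [3.136, -0.184, 0.001]
force: [0.4, 0.3, 0.1]
opening: 0.0815
```

Call:
play_rows(series=[[[-0.75,0.0055,0.0505,0.006,0],[-0.75,0.0055,0.0505,0.006,0],[-0.75,0.0055,0.0505,0.006,0],[-0.75,0.0055,0.0505,0.006,0]]])

```text
t: 8.7
tool_pos: [0.5978, 0.056, 0.2102]
orientation: [3.136, -0.185, -0.001]
force: [0.0, 0.1, -0.7]
opening: 0.081
```

```bash
python3 - <<'E'
from h import *
d=shot('scene','s4'); crop(d,'s4',165,290,100,290,3.1)
s=sensors.read_state();print(s['tool_pos'],s['opening'])
E
```

```text
[0.59774772 0.05554873 0.21020769] 0.08118543623585099
```

View pics/s4.png

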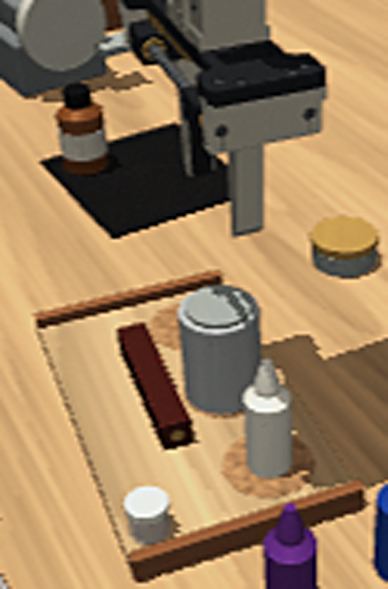

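The amber bottle stands on the mat. The TCP is 23 mm too far in y, so I'll correct that and then descend over the can.

Call:
play_rows(series=[[[-0.75,-0.002,-0.023,0,0],[-0.75,-0.002,-0.023,0,0],[-0.75,-0.002,-0.023,-0.03,0],[-0.75,-0.002,-0.023,-0.06,0],[-0.75,-0.002,-0.023,-0.1,0],[-0.75,-0.002,-0.023,-0.13,0],[-0.75,-0.002,-0.023,-0.148,0],[-0.75,-0.002,-0.023,-0.153,0]]])

```text
t: 9.55
tool_pos: [0.5936, 0.033, 0.0543]
orientation: [3.136, -0.187, -0.008]
force: [-1.2, 0.7, 0.1]
opening: 0.0814
```

Call:
play_rows(series=[[[-0.5,0,0,0,0],[-0.45,0,0,0,0],[-0.4,0,0,0,0],[-0.35,0,0,0,0],[1,0,0,0,0],[1,0,0,0,0],[1,0,0,0,0],[1,0,0,0,0]]])

```text
t: 10.35
tool_pos: [0.5968, 0.034, 0.0589]
orientation: [-3.136, 0.184, -0.003]
force: [-0.2, 0.4, 5.8]
opening: 0.0619
```

Call:
play_rows(series=[[[1,0,0,0.01,0],[1,0,0,0.03,0],[1,0,0,0.06,0],[1,0,0,0.09,0],[1,0,0,0.11,0],[1,0,0,0.12,0],[1,0,0,0.12,0],[1,0,0,0.12,0]]])

```text
t: 11.15
tool_pos: [0.5952, 0.0339, 0.1763]
orientation: [3.136, -0.184, -0.003]
force: [0.3, 1.0, -3.5]
opening: 0.0614
```

Call:
play_rows(series=[[[1,-0.004,-0.02,0,0],[1,-0.01,-0.06,0,0],[1,-0.018,-0.105,0,0],[1,-0.026,-0.15,0,0],[1,-0.035,-0.197,0,0],[1,-0.044,-0.245,0,0],[1,-0.052,-0.292,0,0],[1,-0.057,-0.32,0,0]]])

```text
t: 11.95
tool_pos: [0.5367, -0.289, 0.1752]
orientation: [-3.135, 0.187, 0.005]
force: [-0.7, 0.4, -3.6]
opening: 0.0615
```

Call:
play_rows(series=[[[1,0,0,0,0],[1,0,0,-0.04,0],[1,0,0,-0.08,0],[1,0,0,-0.11,0],[1,0,0,-0.12,0],[1,0,0,-0.124,0],[1,0,0,-0.126,0],[1,0,0,-0.126,0]]])

```text
t: 12.75
tool_pos: [0.5401, -0.2866, 0.0533]
orientation: [3.135, -0.184, 0.004]
force: [-0.8, 0.2, -2.2]
opening: 0.062
```

Call:
play_rows(series=[[[1,0,0,0,0]]])

```text
t: 12.85
tool_pos: [0.5401, -0.2868, 0.0535]
orientation: [3.135, -0.184, 0.004]
force: [0.1, -0.2, -2.6]
opening: 0.0618
```

Call:
play_rows(series=[[[1,0,0,-0.001,0],[1,0,0,-0.002,0],[1,0,0,-0.003,0],[1,0,0,-0.003,0]]])

```text
t: 13.25
tool_pos: [0.5393, -0.2864, 0.0499]
orientation: [3.136, -0.184, 0.001]
force: [-3.2, 1.4, 5.3]
opening: 0.0619
```

Call:
play_rows(series=[[[0,0,0,0,0],[-0.5,0,0,0,0],[-0.75,0,0,0,0],[-0.75,0,0,0,0],[-0.75,0,0,0,0],[-0.75,0,0,0.04,0],[-0.75,0,0,0.085,0],[-0.75,0,0,0.13,0]]])

```text
t: 14.05
tool_pos: [0.5383, -0.2858, 0.1794]
orientation: [-3.135, 0.184, 0.002]
force: [1.5, -0.5, -0.1]
opening: 0.0815
```

Call:
play_rows(series=[[[-0.75,0.065,0.41,0.02,0],[-0.75,0.065,0.41,0.02,0],[-0.75,0.065,0.41,0.02,0],[-0.75,0.065,0.41,0.02,0],[-0.75,0.065,0.41,0.02,0],[-0.75,0.065,0.41,0.02,0],[-0.75,0.065,0.41,0.02,0],[-0.75,0.065,0.41,0.02,0]]])

```text
t: 14.85
tool_pos: [0.6015, 0.1106, 0.198]
orientation: [-3.136, 0.184, -0.001]
force: [1.3, -0.0, -0.5]
opening: 0.0812
```

Call:
play_rows(series=[[[-0.75,0,0,0,0],[-0.75,0,0,0,0]]])

```text
t: 15.05
tool_pos: [0.6013, 0.1097, 0.1976]
orientation: [3.136, -0.18, -0.0]
force: [0.2, -0.3, -0.1]
opening: 0.0817
```

```bash
python3 - <<'E'
from h import *
d=shot('scene','s5'); crop(d,'s5',165,290,100,290,3.1)
s=sensors.read_state();print(s['tool_pos'],s['opening'])
E
```

```text
[0.60130417 0.10839823 0.19753531] 0.08143132024551676
```

View pics/s5.png

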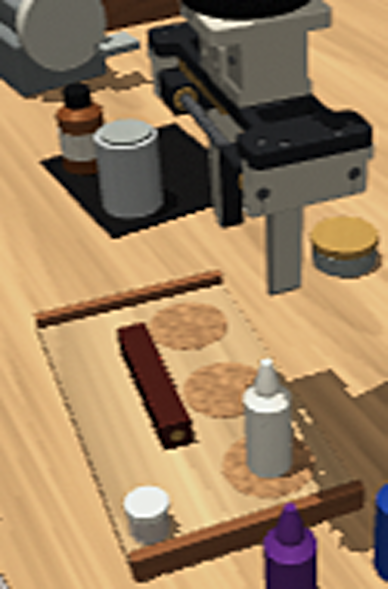

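The can and the amber bottle stand on the mat and the tray corks are clear. Next the glue bottle.

Call:
play_rows(series=[[[-0.5,0.003,0.0155,0,0],[-0.5,0.003,0.0155,0,0],[-0.5,0.003,0.0155,-0.03,0],[-0.5,0.003,0.0155,-0.06,0],[-0.5,0.003,0.0155,-0.095,0],[-0.5,0.003,0.0155,-0.12,0],[-0.5,0.003,0.0155,-0.133,0],[-0.5,0.003,0.0155,-0.138,0]]])

```text
t: 15.9
tool_pos: [0.6035, 0.1233, 0.0583]
orientation: [3.136, -0.185, -0.004]
force: [-0.5, 0.1, 0.6]
opening: 0.0696
```

Call:
play_rows(series=[[[-0.2,0,0,0,0],[0,0,0,0,0],[0.1,0,0,0,0],[0.2,0,0,0,0],[0.25,0,0,0,0],[0.3,0,0,0,0],[0.3,0,0,0,0]]])

```text
t: 16.6
tool_pos: [0.6048, 0.1242, 0.0604]
orientation: [-3.136, 0.184, -0.001]
force: [0.0, 1.1, 2.6]
opening: 0.0334
```

Call:
play_rows(series=[[[1,0,0,0,0],[1,0,0,0,0],[1,0,0,0.01,0],[1,0,0,0.03,0],[1,0,0,0.06,0],[1,0,0,0.09,0],[1,0,0,0.11,0],[1,0,0,0.12,0]]], force=20)

```text
t: 17.4
tool_pos: [0.6054, 0.124, 0.1827]
orientation: [-3.136, 0.184, -0.005]
force: [0.3, -0.3, 0.2]
opening: 0.0338
```

Call:
play_rows(series=[[[1,0,0,0,0],[1,-0.008,-0.025,0,0],[1,-0.022,-0.07,0,0],[1,-0.036,-0.115,0,0],[1,-0.05,-0.16,0,0],[1,-0.064,-0.205,0,0],[1,-0.078,-0.25,0,0],[1,-0.092,-0.295,0,0]]])

```text
t: 18.2
tool_pos: [0.5105, -0.1722, 0.1778]
orientation: [-3.135, 0.184, 0.004]
force: [0.9, -0.4, -0.5]
opening: 0.0336
```

Call:
play_rows(series=[[[1,-0.014,-0.045,0,0],[1,-0.028,-0.09,0,0],[1,-0.042,-0.135,0,0],[1,-0.054,-0.17,0,0],[1,-0.054,-0.17,0,0],[1,-0.054,-0.17,0,0]]])

```text
t: 18.8
tool_pos: [0.4572, -0.341, 0.1778]
orientation: [-3.134, 0.187, 0.004]
force: [0.6, -0.2, -0.4]
opening: 0.0332
```

Call:
play_rows(series=[[[1,0,0,-0.04,0],[1,0,0,-0.08,0],[1,0,0,-0.105,0],[1,0,0,-0.118,0],[1,0,0,-0.122,0],[1,0,0,-0.124,0],[1,0,0,-0.126,0],[1,0,0,-0.126,0]]])

```text
t: 19.6
tool_pos: [0.4593, -0.3416, 0.0551]
orientation: [3.135, -0.184, 0.003]
force: [-0.2, 0.7, -0.7]
opening: 0.0337
```

Call:
play_rows(series=[[[1,0,0,0,0]]])

```text
t: 19.7
tool_pos: [0.4591, -0.3415, 0.0549]
orientation: [3.135, -0.184, 0.002]
force: [0.2, -0.4, -1.0]
opening: 0.0335
```

Call:
play_rows(series=[[[1,0,0,-0.0015,0],[1,0,0,-0.0025,0],[1,0,0,-0.0035,0],[1,0,0,-0.0037,0],[1,0,0,-0.0037,0]]])

```text
t: 20.2
tool_pos: [0.4588, -0.3412, 0.0513]
orientation: [3.136, -0.184, 0.001]
force: [-3.1, 3.9, 8.9]
opening: 0.0338
```

Call:
play_rows(series=[[[0.3,0,0,0,0],[0,0,0,0,0],[-0.2,0,0,0,0],[-0.2,0,0,0,0],[-0.2,0,0,0.04,0],[-0.2,0,0,0.085,0],[-0.2,0,0,0.13,0],[-0.2,0,0,0.17,0]]])

```text
t: 21.0
tool_pos: [0.4585, -0.3411, 0.2223]
orientation: [3.136, -0.184, 0.001]
force: [1.2, -0.7, 0.1]
opening: 0.0558
```

```bash
python3 - <<'E'
from h import *
T=shot('top','t6'); crop(T,'t6',130,470,110,290,2.3)
S=shot('scene','s6'); crop(S,'s6',165,290,100,290,3.1)
E
```

```text
(no output)
```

View pics/t6.png

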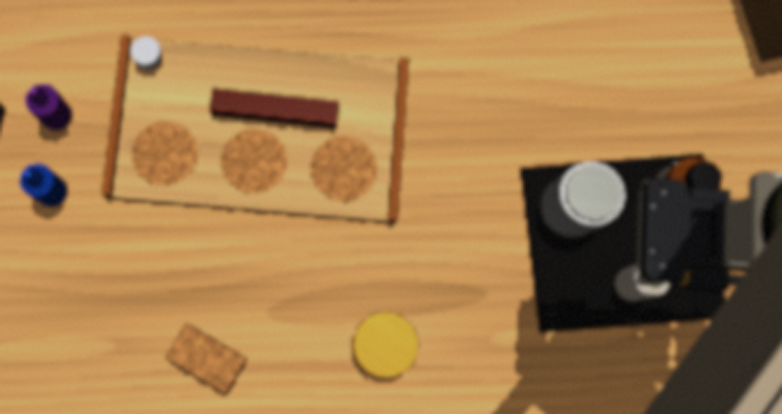

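View pics/s6.png

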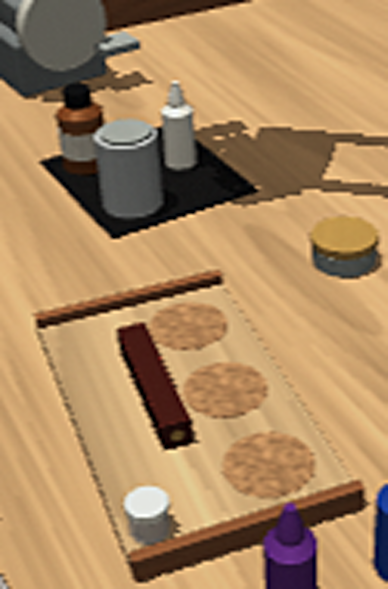

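All three containers stand on the mat: can at (592,193), glue at (650,285) and amber at (690,178) in the crop. The tray holds only the blank and the pot. Now I'll measure the blank, corks and press more closely.

```bash
python3 - <<'E'
from h import *
T=ld('t6');S=ld('s6')
def blob(d,mask,z,box):
    u0,u1,v0,v1=box;m=np.zeros(mask.shape,np.uint8);m[v0:v1,u0:u1]=mask[v0:v1,u0:u1]
    n,l,st,_=cv2.connectedComponentsWithStats(m);k=1+np.argmax(st[1:,4]);v,u=np.where(l==k)
    return np.array([ray(d,a,b,z)[:2] for a,b in zip(u,v)])
im=T['color'].astype(int)
# blank top (rosewood red): hue dark red
m=(im[...,0]<140)&(im[...,0]-im[...,1]>25)
p=blob(T,m,.036,(210,290,140,175));r=cv2.minAreaRect(p.astype(np.float32));print('blank T',np.round(r[0],4),np.round(r[1],4),r[2],len(p))
# depth based: blank
for n,d in(('T',T),('S',S)):
    w=world(d).reshape(-1,3)
    q=w[(w[:,2]>.030)&(w[:,2]<.043)&(abs(w[:,0]-.643)<.05)&(abs(w[:,1]-.011)<.085)]
    r=cv2.minAreaRect(q[:,:2].astype(np.float32));print(n,'blank depth',np.round(r[0],4),np.round(r[1],4),r[2],len(q),q[:,2].mean(),q[:,:2].mean(0))
    # table & press heights
    q=w[(abs(w[:,0]-.5256)<.03)&(abs(w[:,1]-.364)<.01)];print('cork z',np.median(q[:,2]))
    q=w[(w[:,2]>.070)&(w[:,2]<.09)&(abs(w[:,0]-.52)<.2)&(abs(w[:,1]-.37)<.09)]
    for s,nn in((q[:,0]>.53,'far'),(q[:,0]<.53,'near')):
        r=cv2.minAreaRect(q[s][:,:2].astype(np.float32));print(' head',nn,np.round(r[0],4),np.round(r[1],4),r[2],s.sum(),q[s][:,2].mean())
# press cork colours
hsv=cv2.cvtColor(T['color'],cv2.COLOR_RGB2HSV)
m=(hsv[...,1]>100)
p=blob(T,m,.033,(70,125,170,250));r=cv2.minAreaRect(p.astype(np.float32));print('cork T',np.round(r[0],4),np.round(r[1],4),r[2],len(p),p.mean(0))
hsv=cv2.cvtColor(S['color'],cv2.COLOR_RGB2HSV);m=(hsv[...,1]>70)&(hsv[...,2]>80)
p=blob(S,m,.033,(305,402,285,330));r=cv2.minAreaRect(p.astype(np.float32));print('cork S',np.round(r[0],4),np.round(r[1],4),r[2],len(p),p.mean(0))
# rounds from crop
for x,y in((165,152),(254,160),(343,168)):
    print('round T',ray(T,(x+.5)/2.3-.5+130,(y+.5)/2.3-.5+110,.012)[:2].round(4))
for x,y in((268,464),(225,389),(187,325)):
    print('round S',ray(S,(x+.5)/3.1-.5+165,(y+.5)/3.1-.5+100,.012)[:2].round(4))
E
```

```text
blank T [0.6411 0.012 ] [0.128  0.0321] 81.70635986328125 575
T blank depth [0.6471 0.0102] [0.1297 0.0252] 82.20574188232422 591 0.03598085270628453 [0.64635126 0.01027248]
cork z 0.03268680023113395
 head far [0.65   0.3332] [0.0602 0.0798] 76.50472259521484 550 0.0767023395874535
 head near [0.4227 0.3884] [0.0611 0.0401] 76.692138671875 529 0.07736063364498343
S blank depth [0.6462 0.0122] [0.133  0.0239] 82.28986358642578 364 0.03472230749361628 [0.64741185 0.0185236 ]
cork z 0.03199903269083884
 head far [0.6499 0.3368] [0.0599 0.0801] 76.32476043701172 830 0.07570474901518377
 head near [0.4228 0.3909] [0.0599 0.0405] 76.93782806396484 629 0.0761781080612072
cork T [0.5262 0.3642] [0.0476 0.1628] 76.56580352783203 1464 [0.5252183  0.36427918]
cork S [0.525  0.3677] [0.0466 0.1613] 76.36946868896484 1773 [0.52483331 0.36797873]
round T [0.6066 0.1243]
round T [0.5955 0.0333]
round T [ 0.5845 -0.0573]
round S [0.6052 0.1274]
round S [0.594  0.0362]
round S [ 0.5838 -0.0559]
```

Call:
play_rows(series=[[[-0.2,0.188,0.352,0,1.552],[-0.2,0.188,0.352,0,1.552],[-0.2,0.188,0.352,0,1.552],[-0.2,0.188,0.352,0,1.552],[-0.2,0.188,0.352,0,1.552],[-0.2,0.188,0.352,0,1.552],[-0.2,0.188,0.352,0,1.552],[-0.2,0.188,0.352,0,1.552]]])

```text
t: 21.9
tool_pos: [0.6468, 0.0131, 0.219]
orientation: [-2.687, -1.627, 0.001]
force: [0.9, -0.4, 0.1]
opening: 0.0559
```

Call:
play_rows(series=[[[-0.2,0,0,0,0.36],[-0.2,0,0,0,0.36],[-0.2,0,0,0,0.36],[-0.2,0,0,0,0.36],[-0.2,0,0,0,0.36]]])

```text
t: 22.4
tool_pos: [0.6462, 0.0109, 0.2193]
orientation: [-2.361, -2.072, 0.001]
force: [-0.4, 0.6, 0.2]
opening: 0.0554
```

```bash
cat > st.py <<'E'
from h import *
s=sensors.read_state();o=s['orientation'];print(s['tool_pos'].round(4),'jaw',round(2*np.arctan2(o[1],o[0])-np.pi/2,4)%np.pi,s['opening'],s['force'].round(1),s['q'].round(2),s['t'])
E
python3 st.py
```

```text
[0.6462 0.0109 0.2193] jaw 3.011377960769379 0.0553522278265443 [-0.4  0.6  0.2] [-0.06  0.26  1.36  0.    1.52  0.07] 22.4
```

Call:
play_rows(series=[[[-0.2,0,0,-0.045,-0.006],[-0.2,0,0,-0.09,-0.006],[-0.2,0,0,-0.13,-0.006],[-0.2,0,0,-0.16,-0.006],[-0.2,0,0,-0.178,-0.006],[-0.2,0,0,-0.185,-0.006],[-0.2,0,0,-0.188,-0.006],[-0.2,0,0,-0.188,-0.006]]])

```text
t: 23.2
tool_pos: [0.6476, 0.0109, 0.0336]
orientation: [2.364, 2.066, 0.002]
force: [0.2, -0.0, 0.7]
opening: 0.056
```

Call:
play_rows(series=[[[0.1,0,0,0,0],[0.25,0,0,0,0],[0.35,0,0,0,0],[0.45,0,0,0,0],[0.5,0,0,0,0],[1,0,0,0,0],[1,0,0,0,0],[1,0,0,0,0]]], force=25)

```text
t: 24.0
tool_pos: [0.6465, 0.011, 0.0323]
orientation: [-2.365, -2.068, -0.0]
force: [-1.4, 0.7, 2.0]
opening: 0.0239
```

```bash
python3 st.py
```

```text
[0.6465 0.011  0.0323] jaw 3.0076779607693798 0.02389501706186165 [-1.4  0.7  2. ] [-0.06  0.42  1.52  0.    1.2   0.07] 24.0
```

Call:
play_rows(series=[[[1,0,0,0.01,0],[1,0,0,0.03,0],[1,0,0,0.06,0],[1,0,0,0.1,0],[1,0,0,0.14,0],[1,0,0,0.17,0],[1,0,0,0.17,0],[1,0,0,0.17,0]]])

```text
t: 24.8
tool_pos: [0.6471, 0.011, 0.2034]
orientation: [2.364, 2.067, 0.003]
force: [-0.3, -0.2, -0.5]
opening: 0.0233
```

```bash
python3 st.py; python3 - <<'E'
from h import *
S=shot('scene','s7'); crop(S,'s7',150,350,80,290,2.8)
E
```

```text
[0.6471 0.011  0.2034] jaw 3.007592653589793 0.02327488877466281 [-0.3 -0.2 -0.5] [-0.06  0.27  1.39 -0.    1.49  0.07] 24.8
```

View pics/s7.png

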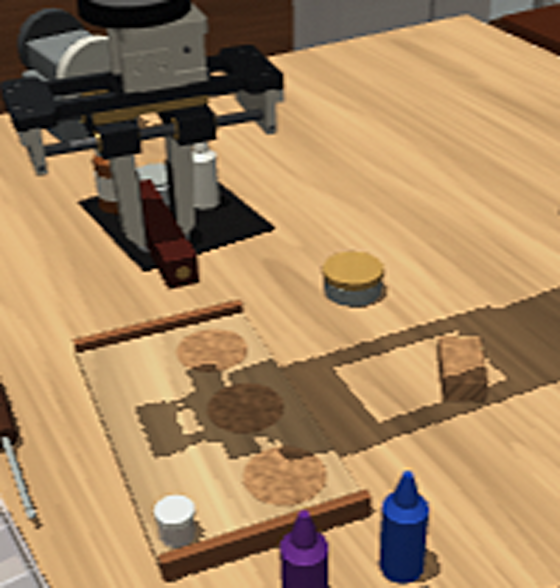

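The blank is held level. Moving it to the press while turning.

Call:
play_rows(series=[[[1,-0.01,0.03,0,0.1],[1,-0.025,0.073,0,0.22],[1,-0.041,0.12,0,0.35],[1,-0.057,0.167,0,0.48],[1,-0.073,0.214,0,0.61],[1,-0.089,0.26,0,0.74],[1,-0.105,0.306,0,0.87],[1,-0.121,0.3535,0,1.0]]])

```text
t: 25.65
tool_pos: [0.5234, 0.3654, 0.1995]
orientation: [-1.076, -2.949, 0.005]
force: [1.3, -1.1, 0.2]
opening: 0.0238
```

Call:
play_rows(series=[[[1,0,0,0,0.13],[1,0,0,0,0.26],[1,0,0,0,0.39],[1,0,0,0,0.469],[1,0,0,0,0.469],[1,0,0,0,0.469],[1,0,0,0,0.469]]])

```text
t: 26.35
tool_pos: [0.5251, 0.3641, 0.2011]
orientation: [-0.373, -3.118, 0.001]
force: [-0.5, -0.2, -0.6]
opening: 0.0239
```

```bash
python3 st.py; python3 - <<'E'
from h import *
S=shot('scene','s8'); crop(S,'s8',240,450,180,360,2.9)
E
```

```text
[0.5251 0.3641 0.2011] jaw 1.3328853071795859 0.023898569560499926 [-0.5 -0.2 -0.6] [ 0.53  0.25  1.41  0.    1.48 -0.81] 26.35
```

View pics/s8.png

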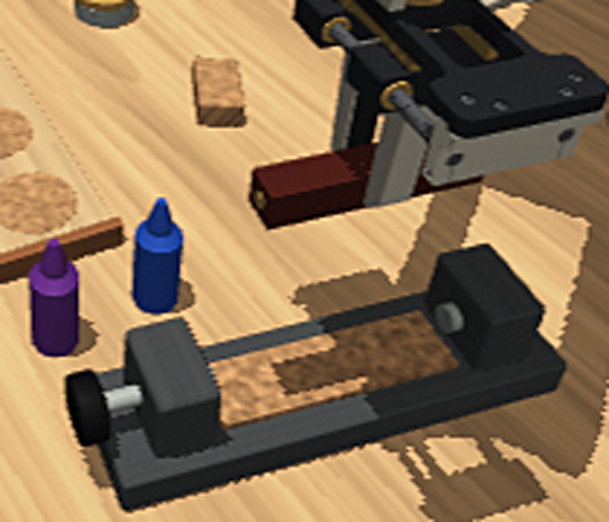

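Call:
play_rows(series=[[[1,0.001,0.0005,-0.03,0.002],[1,0.001,0.0005,-0.065,0.002],[1,0.001,0.0005,-0.095,0.002],[1,0.001,0.0005,-0.115,0.002],[1,0.001,0.0005,-0.126,0.002],[1,0.001,0.0005,-0.13,0.002],[1,0.001,0.0005,-0.13,0.002],[1,0.001,0.0005,-0.13,0.002]]])

```text
t: 27.2
tool_pos: [0.5275, 0.3654, 0.0738]
orientation: [0.367, 3.118, 0.002]
force: [0.1, 0.8, -0.7]
opening: 0.0238
```

```bash
python3 st.py; python3 - <<'E'
from h import *
S=shot('scene','s9'); crop(S,'s9',255,445,240,360,4)
T=shot('top','t9'); crop(T,'t9',50,160,130,285,3.8)
E
```

```text
[0.5275 0.3654 0.0738] jaw 1.3368 0.023844111778000946 [ 0.1  0.8 -0.7] [ 0.53  0.36  1.52  0.    1.26 -0.81] 27.2
```

View pics/s9.png

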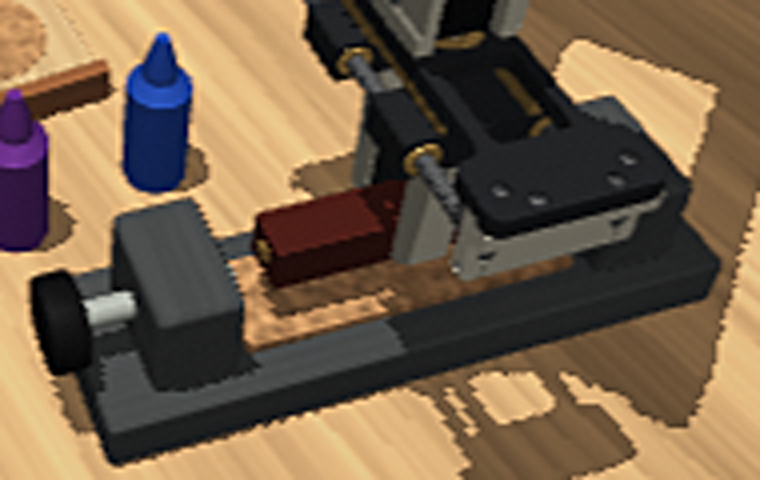

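View pics/t9.png

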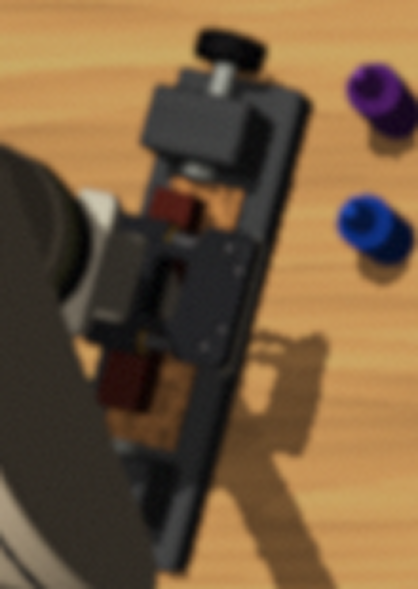

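```bash
python3 - <<'E'
from h import *
T=ld('t9');c=lambda x,y:((x+.5)/3.8-.5+50,(y+.5)/3.8-.5+130)
P=[ray(T,*c(x,y),.0775)[:2] for x,y in((157,186),(203,196),(98,401),(152,411))]
print(np.round(P,4))
a=-.2356;R=np.array([[np.cos(a),np.sin(a)],[-np.sin(a),np.cos(a)]])
for q in P: print((R@(q-[.526,.3645])).round(4))
w=world(T).reshape(-1,3);q=w[(abs(w[:,2]-.0765)<.006)];l=(q[:,:2]-[.526,.3645])@R.T
c=T['color'].reshape(-1,3)[(abs(w[:,2]-.0765)<.006)].astype(int)
m=(abs(l[:,0])<.08)&(abs(l[:,1])<.03)&(c[:,0]-c[:,1]>25);l=l[m]
print(len(l),np.percentile(l,[1,50,99],axis=0).round(4))
f=l[l[:,0]>.03];n=l[l[:,0]<-.03]
print('far',f.min(0),f.max(0),'near',n.min(0),n.max(0))
E
```

```text
[[0.5927 0.3593]
 [0.586  0.3323]
 [0.4688 0.3879]
 [0.4622 0.357 ]]
[0.0661 0.0105]
[ 0.0658 -0.0173]
[-0.0611  0.0094]
[-0.0603 -0.0222]
141 [[-0.0616 -0.0126]
 [ 0.0529 -0.0008]
 [ 0.0668  0.0109]]
far [ 0.04641937 -0.01263419] [0.06707024 0.01200638] near [-0.06294976 -0.01043814] [-0.03566762  0.00764021]
```

The blank is centred across the strip to within 1 mm and sits about 2 mm towards +x along it. I'll correct by -2 mm and lower.

Call:
play_rows(series=[[[1,-0.002,0,-0.008,0],[1,-0.002,0,-0.014,0],[1,-0.002,0,-0.016,0],[1,-0.002,0,-0.016,0],[1,-0.002,0,-0.016,0]]])

```text
t: 27.8
tool_pos: [0.5244, 0.3648, 0.056]
orientation: [-0.366, -3.12, 0.0]
force: [0.2, 0.1, -1.1]
opening: 0.0237
```

```bash
python3 st.py
```

```text
[0.5244 0.3648 0.056 ] jaw 1.336985307179586 0.02371445308180586 [ 0.2  0.1 -1.1] [ 0.53  0.38  1.53 -0.    1.23 -0.81] 27.8
```

Call:
play_rows(series=[[[1,0.001,0,-0.001,0],[1,0.001,0,-0.002,0],[1,0.001,0,-0.003,0],[1,0.001,0,-0.003,0]]])

```text
t: 28.2
tool_pos: [0.5257, 0.3649, 0.0532]
orientation: [0.366, 3.12, 0.0]
force: [-0.0, -0.4, -0.4]
opening: 0.0237
```

Call:
play_rows(series=[[[1,0,0,-0.0007,0],[1,0,0,-0.0014,0],[1,0,0,-0.0014,0]]])

```text
t: 28.5
tool_pos: [0.5257, 0.365, 0.0533]
orientation: [0.366, 3.12, 0.0]
force: [-5.0, -2.4, 11.2]
opening: 0.0239
```

Contact at z .0533, as predicted. Releasing.

Call:
play_rows(series=[[[0.4,0,0,0,0],[0.2,0,0,0,0],[0,0,0,0,0],[0,0,0,0,0],[0,0,0,0.03,0],[0,0,0,0.075,0],[0,0,0,0.12,0],[0,0,0,0.16,0]]])

```text
t: 29.3
tool_pos: [0.5255, 0.3649, 0.2139]
orientation: [0.366, 3.119, 0.001]
force: [0.4, 0.9, 0.7]
opening: 0.0467
```

Call:
play_rows(series=[[[-0.6,0,-0.2,0,0.119],[-0.6,0,-0.2,0,0.119],[-0.6,0,-0.2,0,0.119],[-0.6,0,-0.2,0,0.119],[-0.6,0,-0.2,0,0.119],[-0.6,0,-0.2,0,0.119]]])

```text
t: 29.9
tool_pos: [0.5257, 0.1639, 0.2119]
orientation: [0.185, 3.136, 0.001]
force: [0.3, 0.4, -0.2]
opening: 0.0744
```

```bash
python3 st.py; python3 - <<'E'
from h import *
S=shot('scene','s10'); crop(S,'s10',255,445,240,360,4)
T=shot('top','t10'); crop(T,'t10',50,160,130,285,3.8)
a=-.2356;R=np.array([[np.cos(a),np.sin(a)],[-np.sin(a),np.cos(a)]])
for d in(T,S):
    w=world(d).reshape(-1,3);q=w[(abs(w[:,2]-.057)<.007)];l=(q[:,:2]-[.526,.3645])@R.T
    c=d['color'].reshape(-1,3)[(abs(w[:,2]-.057)<.007)].astype(int)
    m=(abs(l[:,0])<.08)&(abs(l[:,1])<.03)&(c[:,0]-c[:,1]>15);l=l[m]
    r=cv2.minAreaRect(l.astype(np.float32));print(len(l),np.percentile(l,[1,50,99],axis=0).round(4),r)
E
```

```text
[0.5257 0.1639 0.2119] jaw 1.4532 0.07442975772024338 [ 0.3  0.4 -0.2] [ 0.21  0.01  1.66  0.    1.48 -1.24] 29.9
476 [[-0.0679 -0.0139]
 [-0.0205 -0.0023]
 [ 0.028   0.0108]] ((-0.0214075967669487, -0.0017824657261371613), (0.1169486939907074, 0.026066510006785393), 0.41844090819358826)
906 [[-0.0638 -0.0115]
 [ 0.0016  0.0025]
 [ 0.0634  0.0126]] ((-0.0008381009101867676, 0.00025173556059598923), (0.025449363514780998, 0.13091887533664703), 89.77133178710938)
```

View pics/s10.png

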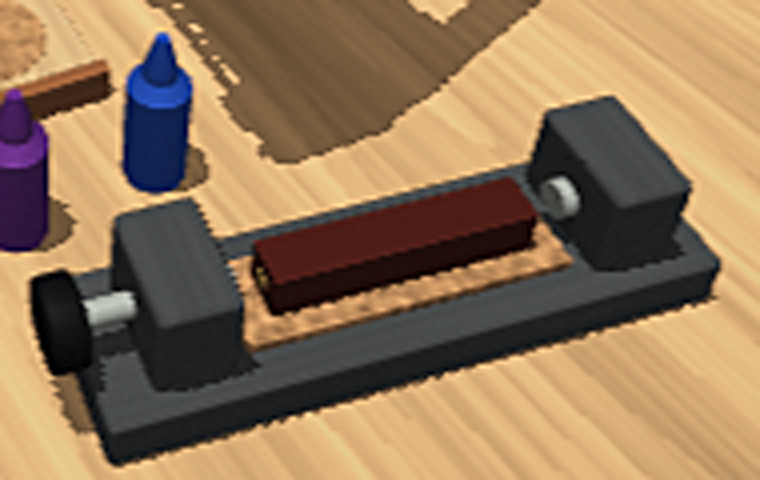

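View pics/t10.png

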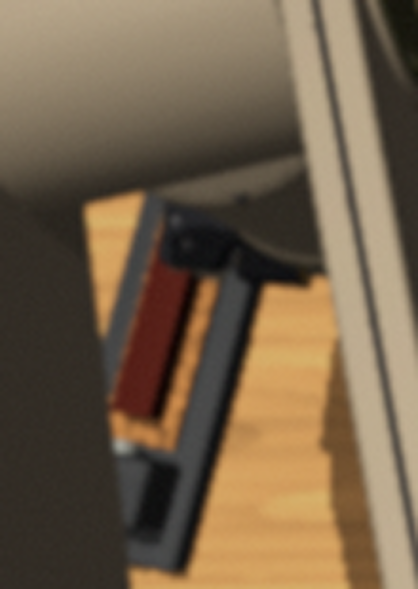

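```bash
python3 - <<'E'
from h import *
S=ld('s10');c=lambda x,y:((x+.5)/4-.5+255,(y+.5)/4-.5+240)
a=-.2356;R=np.array([[np.cos(a),np.sin(a)],[-np.sin(a),np.cos(a)]])
for n,x,y in(('bl',277,313),('br',532,247),('cl',250,347),('cr',572,266),('cback R',533,217),('ramR',548,200),):
    print(n,(R@(ray(S,*c(x,y),.033)[:2]-[.526,.3645])).round(4))
crop(S,'s10b',310,405,280,330,8)
E
```

```text
bl [0.0598 0.0116]
br [-0.0676  0.0121]
cl [0.0782 0.0239]
cr [-0.079   0.0263]
cback R [-0.0778 -0.0028]
ramR [-0.0902 -0.0095]
```

View pics/s10b.png

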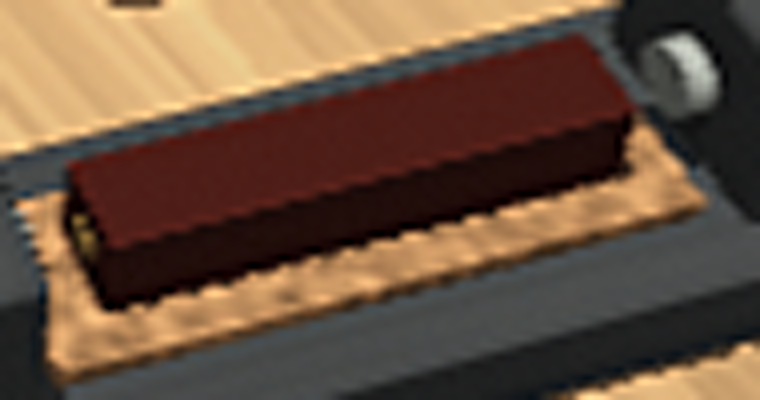

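Call:
play_rows(series=[[[-0.5,0.05,-0.38,0,0],[-0.5,0.05,-0.38,0,0],[-0.5,0.05,-0.38,0,0],[-0.5,0.05,-0.38,0,0],[-0.5,0.05,-0.38,0,0],[-0.5,0.05,-0.38,0,0],[-0.5,0.05,-0.38,0,0],[-0.5,0.05,-0.38,0,0]]])

```text
t: 30.8
tool_pos: [0.5764, -0.2168, 0.2114]
orientation: [0.179, 3.136, -0.001]
force: [-0.0, -0.3, -1.3]
opening: 0.0698
```

```bash
python3 st.py; python3 - <<'E'
from h import *
T=shot('top','t11'); crop(T,'t11',60,130,145,270,4.7)
a=-.2356;R=np.array([[np.cos(a),np.sin(a)],[-np.sin(a),np.cos(a)]])
w=world(T).reshape(-1,3);l0=(w[:,:2]-[.526,.3645])@R.T
c=T['color'].reshape(-1,3).astype(int)
m=(abs(w[:,2]-.057)<.006)&(abs(l0[:,0])<.08)&(abs(l0[:,1])<.03)&(c[:,0]-c[:,1]>15);l=l0[m]
r=cv2.minAreaRect(l.astype(np.float32));print(len(l),np.percentile(l,[1,50,99],axis=0).round(4),r, l.mean(0))
E
```

```text
[ 0.5764 -0.2168  0.2114] jaw 1.4568 0.06977702120314774 [-0.  -0.3 -1.3] [-0.44  0.18  1.47 -0.    1.49 -1.9 ] 30.8
665 [[-0.0639 -0.0137]
 [-0.0017 -0.0023]
 [ 0.0638  0.0109]] ((-0.007171019911766052, -0.00141069944947958), (0.026160428300499916, 0.14550566673278809), 89.6692886352539) [-0.00101089 -0.00227752]
```

View pics/t11.png

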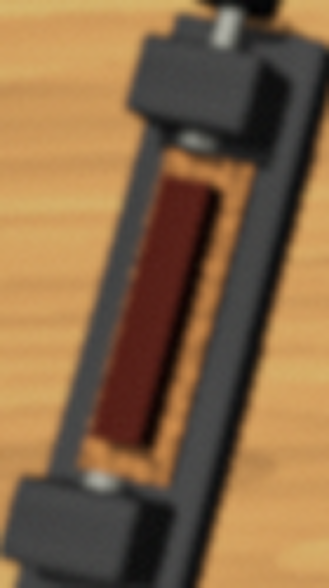

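The blank lies along the strip between the rams. Its yaw error is under 0.4°, it is centred lengthwise to about 1 mm, and it sits about 1–2 mm off across the strip. That is good, so I'll leave it and return the glue bottle.

Call:
play_rows(series=[[[-0.5,-0.118,-0.124,0,0],[-0.5,-0.118,-0.124,0,0],[-0.5,-0.118,-0.124,0,0],[-0.5,-0.118,-0.124,0,0],[-0.5,-0.118,-0.124,0,0],[-0.5,-0.118,-0.124,0,0]]])

```text
t: 31.45
tool_pos: [0.4585, -0.3381, 0.2116]
orientation: [0.179, 3.136, 0.001]
force: [0.2, 0.6, -0.5]
opening: 0.0699
```

```bash
python3 st.py
```

```text
[ 0.4585 -0.3381  0.2116] jaw 1.4567 0.06993879484385375 [ 0.2  0.6 -0.5] [-0.73  0.06  1.6   0.    1.48 -2.18] 31.45
```

Call:
play_rows(series=[[[-0.5,0.0003,-0.003,-0.04,-0.003],[-0.5,0.0003,-0.003,-0.08,-0.003],[-0.5,0.0003,-0.003,-0.115,-0.003],[-0.5,0.0003,-0.003,-0.14,-0.003],[-0.5,0.0003,-0.003,-0.154,-0.003],[-0.5,0.0003,-0.003,-0.16,-0.003],[-0.5,0.0003,-0.003,-0.16,-0.003],[-0.5,0.0003,-0.003,-0.16,-0.003]]])

```text
t: 32.25
tool_pos: [0.4591, -0.3426, 0.0533]
orientation: [0.184, 3.134, -0.002]
force: [0.4, 0.1, 0.4]
opening: 0.0699
```

Call:
play_rows(series=[[[-0.1,0,0,0,0],[0.1,0,0,0,0],[0.2,0,0,0,0],[0.25,0,0,0,0],[0.3,0,0,0,0],[1,0,0,0,0],[1,0,0,0,0],[1,0,0,0,0]]], force=20)

```text
t: 33.05
tool_pos: [0.4578, -0.3422, 0.0518]
orientation: [0.185, 3.136, -0.0]
force: [-0.7, -0.1, 0.7]
opening: 0.0333
```

```bash
python3 st.py
```

```text
[ 0.4578 -0.3422  0.0518] jaw 1.453 0.033326528005630976 [-0.7 -0.1  0.7] [-0.73  0.21  1.74 -0.    1.19 -2.18] 33.05
```

Call:
play_rows(series=[[[1,0,0,0.01,0],[1,0,0,0.03,0],[1,0,0,0.06,0],[1,0,0,0.09,0],[1,0,0,0.12,0],[1,0,0,0.13,0],[1,0,0,0.13,0]]])

```text
t: 33.75
tool_pos: [0.4588, -0.343, 0.1839]
orientation: [0.185, 3.133, -0.004]
force: [1.0, -0.3, -0.6]
opening: 0.0336
```

Call:
play_rows(series=[[[1,0.008,0.025,0,0],[1,0.022,0.07,0,0],[1,0.036,0.115,0,0],[1,0.05,0.16,0,0],[1,0.064,0.205,0,0],[1,0.078,0.25,0,0],[1,0.092,0.295,0,0],[1,0.106,0.34,0,0]]])

```text
t: 34.55
tool_pos: [0.5628, -0.0001, 0.1792]
orientation: [-0.185, -3.133, -0.0]
force: [1.1, -0.8, -0.1]
opening: 0.0339
```

Call:
play_rows(series=[[[1,0.014,0.045,0,0],[1,0.028,0.09,0,0],[1,0.04,0.126,0,0],[1,0.04,0.126,0,0],[1,0.04,0.126,0,0],[1,0.04,0.126,0,0]]])

```text
t: 35.15
tool_pos: [0.6029, 0.123, 0.18]
orientation: [-0.185, -3.134, 0.001]
force: [-0.3, -0.5, -1.1]
opening: 0.0335
```

```bash
python3 st.py; python3 - <<'E'
from h import *
S=shot('scene','s12'); crop(S,'s12',165,290,80,290,2.8)
E
```

```text
[0.6029 0.123  0.18  ] jaw 1.4525853071795867 0.03346684525023694 [-0.3 -0.5 -1.1] [ 0.12  0.2   1.5  -0.    1.44 -1.33] 35.15
```

View pics/s12.png

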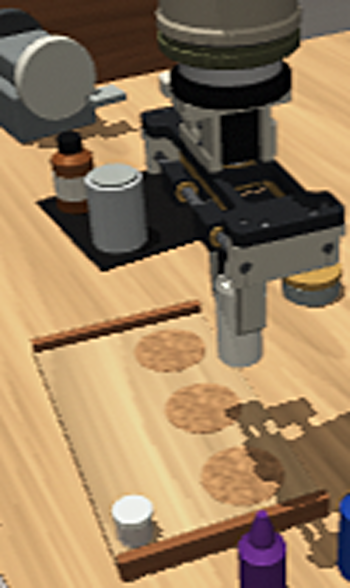

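Held upright. Lowering to z ≈ .061.

Call:
play_rows(series=[[[1,0.0005,0.001,-0.04,0],[1,0.0005,0.001,-0.08,0],[1,0.0005,0.001,-0.1,0],[1,0.0005,0.001,-0.11,0],[1,0.0005,0.001,-0.115,0],[1,0.0005,0.001,-0.117,0],[1,0.0005,0.001,-0.117,0],[1,0.0005,0.001,-0.117,0]]])

```text
t: 36.0
tool_pos: [0.6054, 0.1249, 0.0663]
orientation: [0.185, 3.134, 0.001]
force: [-0.4, -0.8, -0.9]
opening: 0.0334
```

```bash
python3 st.py
```

```text
[0.6054 0.1249 0.0663] jaw 1.4529 0.0333825420306959 [-0.4 -0.8 -0.9] [ 0.12  0.31  1.6  -0.    1.23 -1.33] 36.0
```

Call:
play_rows(series=[[[1,-0.0012,-0.0006,-0.002,0],[1,-0.0012,-0.0006,-0.004,0],[1,-0.0012,-0.0006,-0.005,0],[1,-0.0012,-0.0006,-0.005,0],[1,-0.0012,-0.0006,-0.005,0]]])

```text
t: 36.5
tool_pos: [0.6036, 0.1245, 0.0606]
orientation: [0.185, 3.135, 0.001]
force: [-1.5, 0.3, 5.1]
opening: 0.0337
```

```bash
python3 st.py
```

```text
[0.6036 0.1245 0.0606] jaw 1.4531 0.0336672895127109 [-1.5  0.3  5.1] [ 0.12  0.31  1.6   0.    1.22 -1.33] 36.5
```

Call:
play_rows(series=[[[0.3,0,0,0,0],[0,0,0,0,0],[-0.2,0,0,0,0],[-0.2,0,0,0,0],[-0.2,0,0,0.04,0],[-0.2,0,0,0.085,0],[-0.2,0,0,0.13,0],[-0.2,0,0,0.14,0]]])

```text
t: 37.3
tool_pos: [0.6061, 0.1246, 0.2068]
orientation: [0.184, 3.127, 0.003]
force: [0.3, 0.5, 0.9]
opening: 0.0556
```

Call:
play_rows(series=[[[-0.75,-0.064,-0.41,0,0],[-0.75,-0.064,-0.41,0,0],[-0.75,-0.064,-0.41,0,0],[-0.75,-0.064,-0.41,0,0],[-0.75,-0.064,-0.41,0,0],[-0.75,-0.064,-0.41,0,0],[-0.75,-0.064,-0.41,0,0],[-0.75,-0.064,-0.41,0,0]]])

```text
t: 38.1
tool_pos: [0.5405, -0.2728, 0.1991]
orientation: [-0.185, -3.136, -0.0]
force: [1.3, 0.4, -0.3]
opening: 0.0815
```

Call:
play_rows(series=[[[-0.75,0,0,0,0],[-0.75,0,0,0,0]]])

```text
t: 38.3
tool_pos: [0.5407, -0.2719, 0.1988]
orientation: [-0.189, -3.135, -0.001]
force: [-0.4, 0.1, 0.4]
opening: 0.0816
```

```bash
python3 st.py; python3 - <<'E'
from h import *
S=shot('scene','s13'); crop(S,'s13',165,290,80,290,2.8)
E
```

```text
[ 0.5407 -0.2719  0.1988] jaw 1.450185307179586 0.08156492027805327 [-0.4  0.1  0.4] [-0.55  0.16  1.51  0.    1.47 -2.  ] 38.3
```

View pics/s13.png

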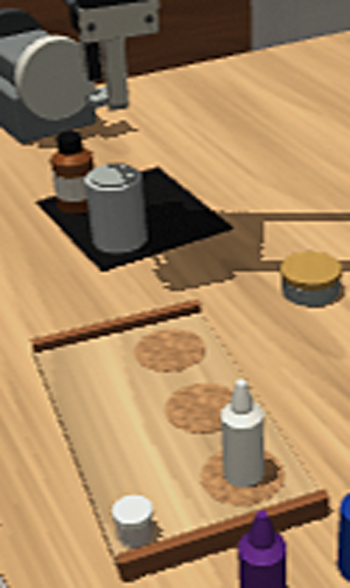

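Call:
play_rows(series=[[[-0.75,-0.0014,-0.0145,0,0.003],[-0.75,-0.0014,-0.0145,-0.02,0.003],[-0.75,-0.0014,-0.0145,-0.06,0.003],[-0.75,-0.0014,-0.0145,-0.1,0.003],[-0.75,-0.0014,-0.0145,-0.13,0.003],[-0.75,-0.0014,-0.0145,-0.145,0.003],[-0.75,-0.0014,-0.0145,-0.149,0.003],[-0.75,-0.0014,-0.0145,-0.149,0.003]]])

```text
t: 39.15
tool_pos: [0.5406, -0.2854, 0.0513]
orientation: [0.179, 3.136, -0.001]
force: [-0.1, -0.4, 0.2]
opening: 0.0817
```

Call:
play_rows(series=[[[-0.5,0,0,0,0],[-0.45,0,0,0,0],[-0.4,0,0,0,0],[-0.35,0,0,0,0],[1,0,0,0,0],[1,0,0,0,0],[1,0,0,0,0],[1,0,0,0,0]]], force=25)

```text
t: 39.95
tool_pos: [0.5404, -0.2861, 0.0516]
orientation: [0.18, 3.135, -0.002]
force: [-0.8, -1.6, 5.5]
opening: 0.0611
```

```bash
python3 st.py
```

```text
[ 0.5404 -0.2861  0.0516] jaw 1.4559 0.061082794000569575 [-0.8 -1.6  5.5] [-0.57  0.31  1.62 -0.    1.21 -2.03] 39.95
```

Call:
play_rows(series=[[[1,0,0,0.01,0],[1,0,0,0.03,0],[1,0,0,0.06,0],[1,0,0,0.09,0],[1,0,0,0.115,0],[1,0,0,0.12,0],[1,0,0,0.12,0]]])

```text
t: 40.65
tool_pos: [0.5403, -0.2854, 0.1712]
orientation: [0.18, 3.135, -0.001]
force: [-0.4, -0.0, -3.7]
opening: 0.0616
```

Call:
play_rows(series=[[[1,0.004,0.02,0,0],[1,0.01,0.06,0,0],[1,0.018,0.105,0,0],[1,0.026,0.15,0,0],[1,0.035,0.197,0,0],[1,0.044,0.245,0,0],[1,0.052,0.292,0,0],[1,0.0575,0.32,0,0]]])

```text
t: 41.45
tool_pos: [0.5959, 0.0383, 0.1678]
orientation: [-0.177, -3.132, -0.001]
force: [0.4, 0.7, -3.1]
opening: 0.0618
```

Call:
play_rows(series=[[[1,0,0,-0.04,0],[1,0,0,-0.075,0],[1,0,0,-0.095,0],[1,0,0,-0.103,0],[1,0,0,-0.105,0],[1,0,0,-0.105,0],[1,0,0,-0.105,0]]])

```text
t: 42.15
tool_pos: [0.5986, 0.0344, 0.0672]
orientation: [0.18, 3.134, 0.0]
force: [-0.4, 0.4, -2.6]
opening: 0.0617
```

```bash
python3 st.py
```

```text
[0.5986 0.0344 0.0672] jaw 1.4558 0.06172220605408776 [-0.4  0.4 -2.6] [-0.03  0.26  1.65  0.    1.23 -1.48] 42.15
```

Call:
play_rows(series=[[[1,-0.0005,-0.0004,-0.003,0],[1,-0.0005,-0.0004,-0.005,0],[1,-0.0005,-0.0004,-0.006,0],[1,-0.0005,-0.0004,-0.007,0],[1,-0.0005,-0.0004,-0.007,0]]])

```text
t: 42.65
tool_pos: [0.5974, 0.0341, 0.0605]
orientation: [0.18, 3.136, -0.0]
force: [-6.7, -1.3, 9.4]
opening: 0.0615
```

Call:
play_rows(series=[[[0,0,0,0,0],[-0.5,0,0,0,0],[-0.75,0,0,0,0],[-0.75,0,0,0,0],[-0.75,0,0,0,0],[-0.75,0,0,0.04,0],[-0.75,0,0,0.085,0],[-0.75,0,0,0.13,0]]])

```text
t: 43.45
tool_pos: [0.5964, 0.0342, 0.1895]
orientation: [-0.18, -3.135, 0.0]
force: [1.4, 0.3, 0.2]
opening: 0.0812
```

Call:
play_rows(series=[[[-0.6,-0.046,-0.4,0,0],[-0.6,-0.046,-0.4,0,0],[-0.6,-0.046,-0.4,0,0],[-0.6,-0.046,-0.4,0,0],[-0.6,-0.046,-0.4,0,0],[-0.6,-0.046,-0.4,0,0],[-0.6,-0.046,-0.4,0,0],[-0.6,-0.046,-0.4,0,0]]])

```text
t: 44.25
tool_pos: [0.5508, -0.3652, 0.1887]
orientation: [0.18, 3.136, 0.0]
force: [0.4, 0.1, -0.1]
opening: 0.0742
```

Call:
play_rows(series=[[[-0.6,0,-0.025,0,-0.003],[-0.6,0,-0.025,0,-0.003],[-0.6,0,-0.025,0,-0.003]]])

```text
t: 44.55
tool_pos: [0.551, -0.3883, 0.1881]
orientation: [-0.187, -3.135, -0.001]
force: [0.6, 0.3, -0.0]
opening: 0.0741
```

```bash
python3 st.py; python3 - <<'E'
from h import *
S=shot('scene','s14'); crop(S,'s14',165,290,80,290,2.8)
E
```

```text
[ 0.551  -0.3883  0.1881] jaw 1.4518853071795865 0.07412976575341174 [ 0.6  0.3 -0. ] [-0.69  0.35  1.31  0.    1.48 -2.14] 44.55
```

View pics/s14.png

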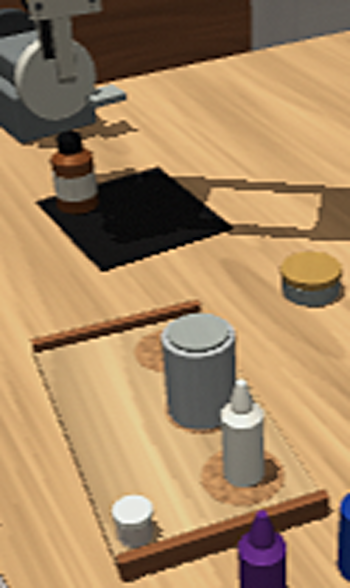

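Call:
play_rows(series=[[[-0.6,0,-0.0015,-0.03,0],[-0.6,0,-0.0015,-0.07,0],[-0.6,0,-0.0015,-0.105,0],[-0.6,0,-0.0015,-0.125,0],[-0.6,0,-0.0015,-0.135,0],[-0.6,0,-0.0015,-0.139,0],[-0.6,0,-0.0015,-0.139,0],[-0.6,0,-0.0015,-0.139,0]]])

```text
t: 45.4
tool_pos: [0.5524, -0.3902, 0.0517]
orientation: [0.184, 3.134, -0.003]
force: [0.7, -0.7, -0.3]
opening: 0.0743
```

Call:
play_rows(series=[[[-0.2,0,0,0,0],[-0.15,0,0,0,0],[-0.1,0,0,0,0],[-0.08,0,0,0,0],[1,0,0,0,0],[1,0,0,0,0],[1,0,0,0,0],[1,0,0,0,0]]])

```text
t: 46.2
tool_pos: [0.5514, -0.3902, 0.0501]
orientation: [0.185, 3.136, -0.001]
force: [-1.1, -2.4, 2.9]
opening: 0.049
```

```bash
python3 st.py
```

```text
[ 0.5514 -0.3902  0.0501] jaw 1.4529 0.04901010791294444 [-1.1 -2.4  2.9] [-0.69  0.47  1.42 -0.    1.25 -2.14] 46.2
```

Call:
play_rows(series=[[[1,0,0,0.01,0],[1,0,0,0.03,0],[1,0,0,0.06,0],[1,0,0,0.09,0],[1,0,0,0.115,0],[1,0,0,0.12,0],[1,0,0,0.12,0]]])

```text
t: 46.9
tool_pos: [0.5518, -0.3897, 0.1706]
orientation: [0.184, 3.135, -0.001]
force: [0.0, 0.6, -1.4]
opening: 0.0496
```

Call:
play_rows(series=[[[1,0.002,0.02,0,0],[1,0.006,0.06,0,0],[1,0.011,0.105,0,0],[1,0.016,0.153,0,0],[1,0.021,0.205,0,0],[1,0.027,0.26,0,0],[1,0.032,0.305,0,0],[1,0.034,0.332,0,0]]])

```text
t: 47.7
tool_pos: [0.5838, -0.0537, 0.1669]
orientation: [-0.181, -3.132, -0.003]
force: [-0.5, -0.1, -2.3]
opening: 0.0493
```

Call:
play_rows(series=[[[1,0,0,0,0],[1,0,0,-0.03,0],[1,0,0,-0.07,0],[1,0,0,-0.095,0],[1,0,0,-0.103,0],[1,0,0,-0.105,0],[1,0,0,-0.105,0],[1,0,0,-0.105,0]]])

```text
t: 48.5
tool_pos: [0.5866, -0.0582, 0.0665]
orientation: [0.185, 3.133, -0.001]
force: [0.1, 0.6, -1.3]
opening: 0.0495
```

```bash
python3 st.py
```

```text
[ 0.5866 -0.0582  0.0665] jaw 1.4528 0.04947276002384704 [ 0.1  0.6 -1.3] [-0.19  0.24  1.68 -0.    1.22 -1.64] 48.5
```

Call:
play_rows(series=[[[1,-0.001,-0.0003,-0.003,0],[1,-0.001,-0.0003,-0.005,0],[1,-0.001,-0.0003,-0.0065,0],[1,-0.001,-0.0003,-0.0075,0],[1,-0.001,-0.0003,-0.0075,0],[1,-0.001,-0.0003,-0.0075,0]]])

```text
t: 49.1
tool_pos: [0.5848, -0.0581, 0.0591]
orientation: [0.185, 3.135, -0.0]
force: [-5.7, 0.6, 11.2]
opening: 0.0496
```

Call:
play_rows(series=[[[0.2,0,0,0,0],[-0.2,0,0,0,0],[-0.5,0,0,0,0],[-0.5,0,0,0,0],[-0.5,0,0,0.04,0],[-0.5,0,0,0.085,0],[-0.5,0,0,0.13,0],[-0.5,0,0,0.15,0]]])

```text
t: 49.9
tool_pos: [0.5863, -0.0584, 0.2126]
orientation: [0.184, 3.13, -0.001]
force: [0.7, 0.3, 0.2]
opening: 0.0698
```

Call:
play_rows(series=[[[-0.5,-0.1,-0.38,0,0],[-0.5,-0.1,-0.38,0,0],[-0.5,-0.1,-0.38,0,0],[-0.5,-0.1,-0.38,0,0],[-0.5,-0.1,-0.38,0,0],[-0.5,-0.1,-0.38,0,0],[-0.5,-0.1,-0.38,0,0],[-0.5,-0.1,-0.38,0,0]]])

```text
t: 50.7
tool_pos: [0.4831, -0.4405, 0.207]
orientation: [-0.186, -3.136, 0.0]
force: [-0.3, 0.1, -0.1]
opening: 0.0699
```

Call:
play_rows(series=[[[-0.5,0,0,0,0],[-0.5,0,0,0,0],[-0.5,0,0,0,0]]])

```text
t: 51.0
tool_pos: [0.4846, -0.4371, 0.2069]
orientation: [-0.184, -3.136, -0.001]
force: [-0.5, 0.1, -0.2]
opening: 0.0696
```

```bash
python3 st.py; python3 - <<'E'
from h import *
from scipy.optimize import least_squares
S=shot('scene','sF');T=shot('top','tF')
crop(T,'tF1',60,320,115,290,3);crop(S,'sF1',150,350,150,350,2.9)
for nm,d in(('T0',ld('top0')),('TF',T),('S0',ld('scene0')),('SF',S)):
    w=world(d).reshape(-1,3);ok=d['range_z'].ravel()>0
    for n,x,y,r,z0,z1 in [('glue',.604,.124,.017,.025,.074),('can',.596,.033,.031,.025,.088),('amber',.584,-.06,.025,.025,.072)]:
        m=ok&(np.hypot(w[:,0]-x,w[:,1]-y)<r+.008)&(w[:,2]>z0)&(w[:,2]<z1);p=w[m]
        f=least_squares(lambda q:np.hypot(p[:,0]-q[0],p[:,1]-q[1])-r,[x,y],loss='soft_l1',f_scale=.002)
        q=w[ok&(np.hypot(w[:,0]-x,w[:,1]-y)<r+.008)&(w[:,2]>z1-.008)]
        print(nm,n,m.sum(),f.x.round(4),'maxz',q[:,2].max().round(4))
D=np.abs(ld('top0')['color'].astype(int)-T['color']).sum(2)
for n,(u,v) in dict(pot=(193,133),tin=(297,260),sander=(219,265)).items(): print(n,D[v-20:v+20,u-20:u+20].max() if n!='pot' else D[v-9:v+9,u-9:u+9].max())
E
```

```text
[ 0.4846 -0.4371  0.2069] jaw 1.4535853071795861 0.06960232299930064 [-0.5  0.1 -0.2] [-0.81  0.28  1.36  0.    1.5  -2.27] 51.0
T0 glue 78 [0.6062 0.124 ] maxz 0.1084
T0 can 150 [0.5976 0.0328] maxz 0.1012
T0 amber 82 [ 0.5846 -0.0599] maxz 0.1063
TF glue 88 [0.6052 0.1234] maxz 0.1096
TF can 143 [0.5969 0.0327] maxz 0.1013
TF amber 85 [ 0.584  -0.0596] maxz 0.1066
S0 glue 262 [0.604  0.1246] maxz 0.1066
S0 can 526 [0.5957 0.0335] maxz 0.0969
S0 amber 157 [ 0.5833 -0.0588] maxz 0.1028
SF glue 254 [0.6032 0.1242] maxz 0.1069
SF can 520 [0.5951 0.0334] maxz 0.0979
SF amber 156 [ 0.5828 -0.0588] maxz 0.1034
pot 15
tin 17
sander 16
```

View pics/tF1.png

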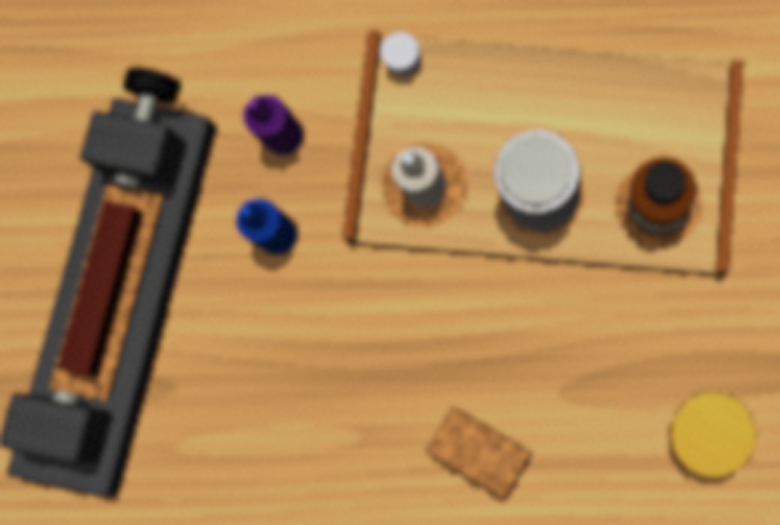

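View pics/sF1.png

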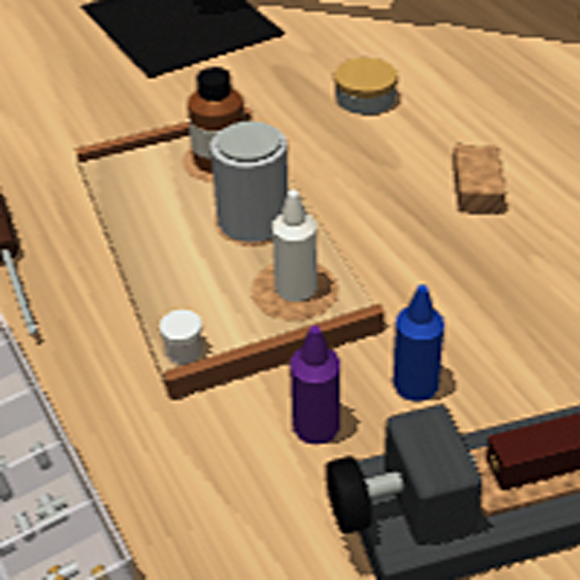

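The three containers stand upright within about 1 mm of where they started. The blank lies on the cork between the rams, at (100,290) in the top crop. The tin, sander and pot have not changed. Handing in.

```bash
python3 -c "
from plant import robot
print(robot.close_job())"
```

```text
the job is handed in; nothing more can be done
None
```

The job is done and handed in at about 51 s. I moved the amber bottle, the can and the white glue bottle to the mat, laid the blank on the press strip, then stood the containers back on the tray (glue, can, amber).

Last checks before handing in:
- **Containers:** all three stand upright, and before-and-after fits from both cameras put each within about 1.2 mm of where it started.
- **Blank:** it lies on the cork between the rams, with a yaw error under 0.4°. Lengthwise the depth fits put it within about 1 mm of centre, though corner readings from one picture suggested up to 4 mm.
- **Blank across the strip:** the two cameras disagreed slightly. The top view showed it about 1 mm off centre and the scene view about 2.5–3 mm, so it is probably 1–2 mm towards -y. I left it there.
- **Bystanders:** the tin, sanding block and pot look the same in the first and last top pictures.
- **Forces:** the highest reading in the move reports was about 13 N, when setting things down.

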